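# Bring the degree wheel's zero line to the pointer

### The arm

A 7-joint arm with a two-finger parallel gripper is mounted at the origin on the work surface. World frame = base frame: x ahead of the robot, y to its left, z up, the work surface at z = 0. Lengths are in mm, angles in rad, forces in N, time in s.
With the tool pointing down it reaches from about 400 to 875 mm from the base axis. Payload 4.4 kg.
Tool frame: the origin (TCP) lies between the finger pads; the fingertips stand ctrl.finger_overhang ahead of it and the grasp point (between the pads) lies 11 mm behind it (ctrl.finger_overhang is the distance from the TCP to the fingertips, in mm); z points along the fingers, y is the direction in which the jaws open and shut (so a half turn about z gives the same grasp; the last joint's range is limited). The gripper opens to 85 mm and grips with 20 to 120 N. Pads are 22 mm wide; open, the fingers measure 114 mm over their backs; the gripper's body (76 mm by 85 mm) begins 54 mm behind the grasp point. The pads swing forward as they close: fully open they stand 13 mm farther back than shut.
Start: joints at [-1.387, 0.628, 0.038, 1.517, -0.027, 0.996, -0.02], TCP at [160.662, 629.846, 239.313] pointing down, gripper open.
Joint ranges: [-3.06, 3.06], [-0.37, 2.12], [-1.25, 1.32], [0.18, 2.47], [-1.1, 4.24], [0.23, 1.98], [-2.94, 2.94]. Speed limits (rad/s): [2.57, 2.57, 3.14, 3.14, 3.14, 3.14, 3.14].

### API

Orientations are given as [roll, pitch, yaw] about the fixed x, y, z axes, in that order (R = Rz(yaw) Ry(pitch) Rx(roll)).
In Python, from cell import ctrl gives the robot as it stands. The module is installed in compiled form; this text tells all that it offers.
- The arm moves only by the tool step_arm, never from a script. Its argument "deltas" is a list that holds one entry, the list of rows, each a list of 7 numbers: the opening, from 0 (shut) to 1 (fully open), then the shift along the world's x, y, z in mm, then the turn, a rotation vector about the world's x, y, z in rad. In form: [[[grip, tx, ty, tz, rx, ry, rz], ...]]. A call has 1 to 10 rows; each row shifts and turns the commanded pose from where the row before left it; what a row does not reach is not made up. A row lasts 1/12 s, in which the tool goes at most 41.7 mm and 7.16 degrees, less where a joint would pass 70% of its speed; a pose out of reach is approached as far as the arm can. A call is refused whole if a number of a shift passes 41.7 or a number of a turn 0.125, either way. A call with a gripper value outside its range is refused whole. The fingers move at their own pace and stop on an object; the grip force is fixed at half the most. Time passes only in rows, so rows that do not move let the fingers close. It gives the time, the measured TCP pose, the force and the opening at its end, in the units of the state.
- ctrl.read_state(): the state, without advancing time (a new reading comes with each control period).
- ctrl.get_image(name): name is "scene" or "top" or "wrist"; returns (picture, depth): 384x512x3 uint8, red, green, blue; 384x512 float32, mm along the optical axis (not along the pixel's ray), 0 where there is no reading.
- ctrl.camera_info(name): a dict with "intrinsics" (3x3 intrinsics, pixels), "rvec" (rotation vector, rad) and "tvec" (3), from world to camera coordinates, as OpenCV has them. Camera axes: x right, y down, z forward; pixel columns grow to the right and rows downward; lengths in mm; the calibration is good to about 2 mm. A picture is of the moment at which its call begins: read the wrist's pose just before it. camera_info takes no time and is no camera call; for the wrist camera it gives the pose at the moment of the call.
- ctrl.finish_job(): hands the job in, once; it reports no verdict.
The state is a dict: "clock": time; "qpos": joint angles; "qd": joint speeds; "tau": joint torques, N m; "eef_pos": TCP position; "tool_rot": TCP orientation; "force": force on the tool from outside, world axes, zero at the start; "torque": the same for the moment, N m; "width": finger opening in mm.
Only numpy, scipy, OpenCV 4.12 (cv2) and the standard library are available. Lean on these libraries where they do the work, as an engineer would, in place of code of your own. Each camera call takes 0.05 s, during which the arm holds its last target.

### The job

The small engine on the bench lies on its side with a degree wheel bolted to the end of its crankshaft. Push the wheel round gently with a fingertip, without pinching it, either way, until its one long zero line points straight at the tip of the wire pointer, so that the crank stands at top dead centre, and leave it there at rest. Keep off the pointer, which has been set, and leave the loose parts and tools on the bench as they are.

Things in the scene. Friction and masses are not known exactly. Their poses are not given: they have to be found in the camera images.
- engine: two-stroke engine, fixed on two battens, magneto side up. Origin on the bench (z = 0) under the crank axis; own +x over the black gearbox (205 mm long from the axis, 170 mm wide), own +y along the finned barrel and red head (to 215 mm). Flat crankcase top at 135 mm height, a 3 mm raised round seat under the wheel; only the wheel, pointer and two short gear shafts (to 155 mm) stand higher
- crank_axis (a point): centre of the degree wheel, on the vertical crank axis, level with the wheel's top face (172 mm high). Wheel: aluminium disc 220 mm across, 3 mm thick; four open windows from 26 to 82 mm from the axis let a fingertip down to push the side of a spoke; 25 mm are free below the wheel there. Nut on the axis 16 mm above the wheel
- wheel (a joint): angle of the degree wheel relative to the engine, rad, counter-clockwise seen from above positive, turns endlessly; 0 when the long line lies along the engine's +x. It drags a little (0.12 N m) and has no spring: it stays where it is left
- long_line (a point): point on the long zero line, on the wheel's top face, 94 mm from the axis. Black lines every 5 degrees round the rim are 5.5, 10 or 15 mm long; the zero line alone is 79 mm long, from the rim nearly to the hub, down the middle of one of the four spokes. Spokes are 12 mm wide, at 0, 90, 180 and 270 degrees from the zero line, the windows between them
- pointer_tip (a point): tip of the fixed pointer of bent welding wire, 3 mm above the wheel's top face and 94 mm from the crank axis, pointing inwards to the axis. The copper-coated rod (4 mm thick) comes over the rim from a steel foot screwed to the gearbox, 138 mm from the axis, and is at most 20 mm above the wheel
- pointer: the whole pointer with its foot; origin on the bench under the crank axis, its own +x towards the foot and tip. Not to be touched
- piston: loose aluminium piston, 47 mm across, 55 mm high, standing on the bench; origin under its centre. To be left alone
- socket: loose steel socket, 28 mm across, 60 mm high, standing on the bench; origin under its centre. To be left alone
- old_head: loose old red finned cylinder head, 94 x 94 x 45 mm, on the bench; origin under its centre. To be left alone
- spanner: loose steel spanner 160 mm long, lying flat on the bench along its own x. To be left alone

How it is judged:
By the outcome, as a careful person would: the job done as asked, in the order asked, and still so for the second after the job is handed in, with the robot touching nothing.
It also fails if it takes over 54 s, if anything falls off the work surface, if the arm or the gripper's body presses on something with over 40 N, if the wrist force passes 120 N, or if a joint passes its speed limit or range.

## Working session

There is one attempt and no reset: what is moved stays moved. The work goes in short steps, Python scripts to look and compute and a tool call to move; the robot and the scene stay as the last step left them, time stands still between calls to the robot, and variables do not carry over. Pictures are saved under pics/ and viewed, and the job is handed in when it is done.

Besides the shell and the picture viewer there is one more tool, called after "Call:" as name(argument=value, ...), one argument or row to a line, values as JSON. step_arm: Moves the arm, as the interface text tells. Its arguments: {"type":"object","properties":{"deltas":{"type":"array"}},"required":["deltas"]}

```bash
mkdir -p pics
cat > h.py <<'E'
import numpy as np, cv2
from cell import ctrl
def snap(n,f):
    ci=ctrl.camera_info(n); im,d=ctrl.get_image(n)
    cv2.imwrite(f'pics/{f}.png',im[:,:,::-1]); np.savez(f'pics/{f}.npz',im=im,d=d,K=ci['intrinsics'],r=ci['rvec'],t=ci['tvec'])
    return im,d
def load(f): return np.load(f'pics/{f}.npz')
def ray(z,u,v,h):
    R=cv2.Rodrigues(z['r'])[0]; C=-R.T@z['t'].ravel()
    d=R.T@np.linalg.inv(z['K'])@np.array([u,v,1.]); return C+d*(h-C[2])/d[2]
def proj(z,P):
    return cv2.projectPoints(np.float64(P).reshape(-1,1,3),z['r'],z['t'],z['K'],None)[0].reshape(-1,2)
E
python3 - <<'E'
from h import *
for n in ['scene','top','wrist']:
    snap(n,n+'0')
    z=load(n+'0');R=cv2.Rodrigues(z['r'])[0];print(n,(-R.T@z['t'].ravel()).round(),R[2].round(2),z['K'][0,0])
s=ctrl.read_state();print({k:np.round(v,3) for k,v in s.items()},ctrl.finger_overhang)
E
```

```text
scene [1334.   87.  779.] [-0.76 -0.08 -0.65] 420.4731797363784
top [534.  13. 937.] [ 0.08 -0.01 -1.  ] 371.33260417813796
wrist [ 93. 647. 374.] [ 0.27 -0.07 -0.96] 296.91858180274977
{'clock': np.float64(0.15), 'qpos': array([-1.387,  0.629,  0.038,  1.518, -0.027,  0.996, -0.02 ]), 'qd': array([-0.002, -0.001, -0.001, -0.004,  0.   , -0.   ,  0.   ]), 'tau': array([ 1.0000e-03, -5.6380e+01,  1.2280e+00, -1.9365e+01,  1.1000e-02,
        7.0000e-03,  0.0000e+00]), 'eef_pos': array([160.544, 629.405, 238.603]), 'tool_rot': array([-3.14 , -0.   ,  2.892]), 'force': array([-0.272,  0.25 , -0.342]), 'torque': array([ 0.063, -0.01 , -0.015]), 'width': np.float64(84.936)} 8.0
```

View pics/scene0.png

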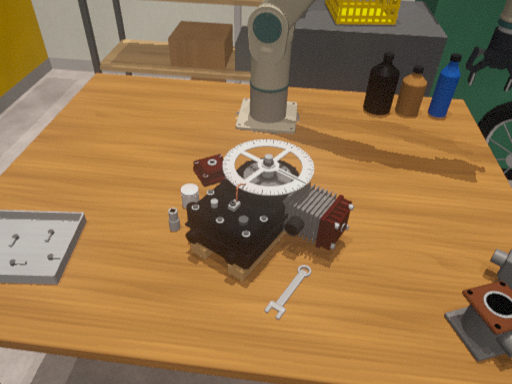

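View pics/top0.png

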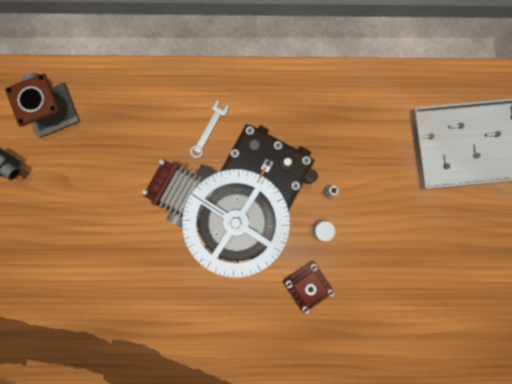

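View pics/wrist0.png

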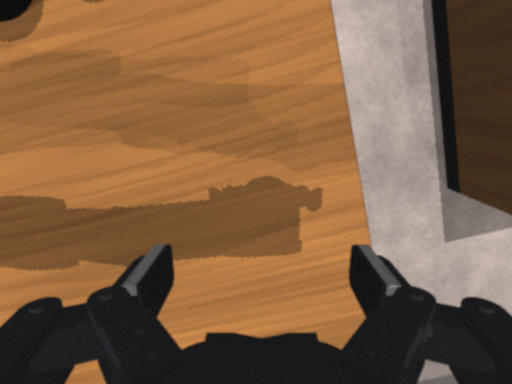

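The top view shows the wheel centred near (236,223), the pointer near (265,172) and the red head to the left. What looks like the zero line runs up-left. I'll zoom in.

Run:
```python
from h import *
z=load('top0');im=z['im'][:,:,::-1]
c=im[160:285,170:320];cv2.imwrite('pics/topzoom.png',cv2.resize(c,None,fx=4.8,fy=4.8,interpolation=cv2.INTER_CUBIC))
# white wheel mask
hsv=cv2.cvtColor(np.ascontiguousarray(im),cv2.COLOR_BGR2HSV)
m=((hsv[:,:,1]<45)&(hsv[:,:,2]>170)).astype(np.uint8)
m[:, :170]=0;m[:,300:]=0;m[:150]=0;m[290:]=0
n,l,st,ce=cv2.connectedComponentsWithStats(m);i=1+np.argmax(st[1:,4]);print(st[i],ce[i])
cs,_=cv2.findContours((l==i).astype(np.uint8),cv2.RETR_EXTERNAL,cv2.CHAIN_APPROX_NONE)
c=max(cs,key=len)
P=np.array([ray(z,u,v,172)[:2] for u,v in c[:,0]])
e=cv2.fitEllipse(P.astype(np.float32));print(e)
# wheel depth
R=cv2.Rodrigues(z['r'])[0];C=-R.T@z['t'].ravel()
vs,us=np.where(l==i)
d=z['d'][vs,us];X=np.linalg.inv(z['K'])@np.stack([us*d,vs*d,d]);W=R.T@X+C[:,None];print('z',np.median(W[2]))
print(ray(z,265,172,175))
```

```text
[ 182  170  108  107 6531] [235.67325065 223.36181289]
((518.09326171875, 40.786678314208984), (216.56800842285156, 218.88551330566406), 157.75392150878906)
z 170.66590272347037
[622.22219911 -19.41700422 175.        ]
```

View pics/topzoom.png

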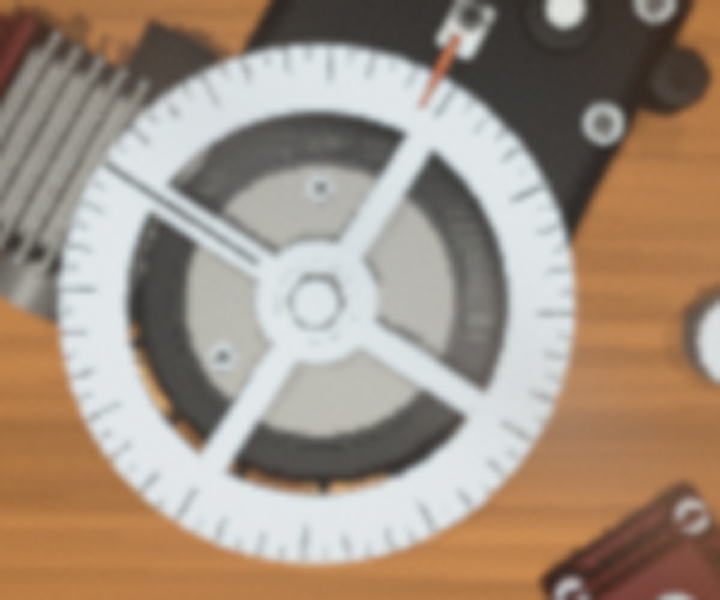

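```bash
cat >> h.py <<'E'
def zp(u,v,x0=170,y0=160,f=4.8): return ((u+.5)/f-.5+x0,(v+.5)/f-.5+y0)
E
python3 - <<'E'
from h import *
z=load('top0');c=ray(z,*zp(316,302),172+16)[:2];print('nut c',c)
c=np.array([518.1,40.8])
for n,p,h in [('line out',(108,165),172),('line in',(255,262),172),('tip',(422,105),175),('base',(460,40),185)]:
    q=ray(z,*zp(*p),h)[:2]; d=q-c; print(n,q.round(1),np.hypot(*d).round(1),np.degrees(np.arctan2(d[1],d[0])).round(2))
for n,p in [('spk pointer',(413,147)),('spk r',(470,405)),('spk l',(215,465))]:
    q=ray(z,*zp(*p),172)[:2]; d=q-c; print(n,q.round(1),np.hypot(*d).round(1),np.degrees(np.arctan2(d[1],d[0])).round(2))
E
```

```text
nut c [518.40293859  40.33378019]
line out [576.2 130.6] 107.0 57.09
line in [535.   67.1] 31.3 57.33
tip [602.5  -4. ] 95.6 -27.98
base [629.4 -19.9] 126.8 -28.59
spk pointer [ 5.846e+02 -3.000e-01] 78.2 -31.71
spk r [474.7 -24.9] 78.8 -123.44
spk l [449.1  83.2] 80.9 148.43
```

Zero line is at about 57.3° and the pointer at about -28.3°, so the wheel must turn about 86° clockwise. I'll push the spoke opposite the zero line from its counter-clockwise side, on the robot's side of the engine and away from the pointer. First I move above that window with the gripper shut.

Call:
step_arm(
  deltas=[
    [[0,14,-26,0,0,0,-0.013],[0,14,-26,0,0,0,-0.013],[0,14,-26,0,0,0,-0.013],[0,14,-26,0,0,0,-0.013],[0,14,-26,0,0,0,-0.013],[0,14,-26,0,0,0,-0.013],[0,14,-26,0,0,0,-0.013],[0,14,-26,0,0,0,-0.013],[0,14,-26,0,0,0,-0.013],[0,14,-26,0,0,0,-0.013]],
  ],
)

```text
clock: 0.98
eef_pos: [301.0, 368.4, 239.2]
tool_rot: [-3.141, -0.0, 2.761]
force: [0.4, 0.9, 1.4]
width: 0.4
```

Call:
step_arm(
  deltas=[
    [[0,14,-26,0,0,0,-0.013],[0,14,-26,0,0,0,-0.013],[0,14,-26,0,0,0,-0.013],[0,14,-26,0,0,0,-0.013],[0,14,-26,0,0,0,-0.013],[0,14,-26,0,0,0,-0.013],[0,14,-26,0,0,0,-0.013],[0,14,-26,0,0,0,-0.013],[0,14,-26,0,0,0,-0.013],[0,0,0,0,0,0,0]],
  ],
)

```text
clock: 1.82
eef_pos: [429.3, 130.1, 239.5]
tool_rot: [-3.14, 0.003, 2.636]
force: [0.2, 0.9, 0.5]
width: -0.0
```

Call:
step_arm(
  deltas=[
    [[0,14,-24.5,0,0,0,-0.01],[0,14,-24.5,0,0,0,-0.01],[0,14,-24.5,0,0,0,-0.01],[0,14,-24.5,0,0,0,-0.01],[0,14,-24.5,0,0,0,-0.01],[0,13,-24.5,0,0,0,-0.01],[0,0,0,0,0,0,0],[0,0,0,0,0,0,0]],
  ],
)

```text
clock: 2.48
eef_pos: [509.9, -12.4, 239.0]
tool_rot: [-3.141, -0.0, 2.582]
force: [-0.1, 0.8, 0.3]
width: -0.2
```

Run:
```python
from h import *
s=ctrl.read_state();print(s['eef_pos'],s['tool_rot'],s['qpos'])
snap('wrist','w1');snap('top','t1')
z=load('t1');im=z['im'][:,:,::-1]
cv2.imwrite('pics/t1z.png',cv2.resize(im[160:285,170:320],None,fx=4.8,fy=4.8,interpolation=cv2.INTER_CUBIC))
```

```text
[509.85517021 -12.40349508 239.02962336] [-3.14107259e+00 -1.24153642e-04  2.58170502e+00] [-0.17362122  0.43595702  0.20229163  1.90682356 -0.11683431  0.81044132
  1.10184683]
```

View pics/w1.png

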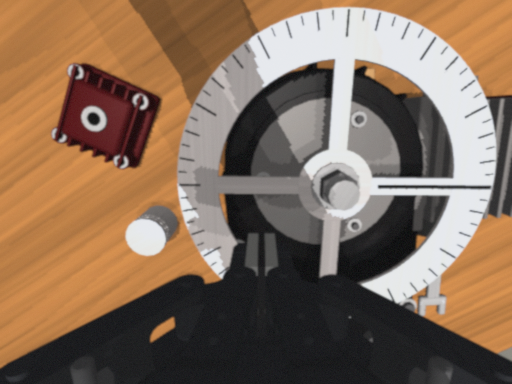

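View pics/t1z.png

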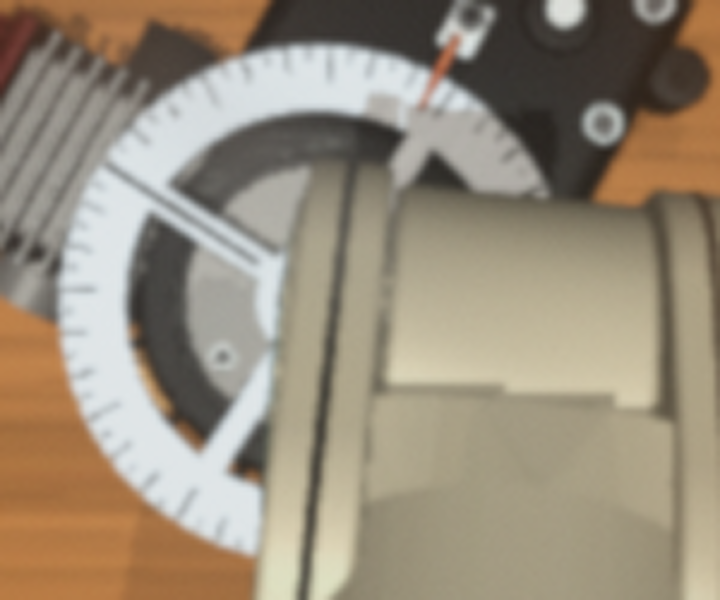

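The wrist view shows the zero line horizontal on the right, (375–490, 186), and the opposite spoke at (215–310, 186). The closed fingertips sit at (262, 240), just below that spoke over the window. I'll measure again from this view.

Run:
```python
from h import *
z=load('w1');g=cv2.cvtColor(z['im'],cv2.COLOR_RGB2GRAY).astype(float)
# zero line subpixel
pts=[]
for u in range(382,486,4):
    v=np.arange(178,196);w=np.clip(200-g[178:196,u],0,None);
    w=np.where(np.abs(v-186)<5,w,0)
    if w.sum()>0: pts.append(ray(z,u,(w*v).sum()/w.sum(),172)[:2])
pts=np.array(pts);vx,vy,x0,y0=cv2.fitLine(pts.astype(np.float32),cv2.DIST_HUBER,0,.01,.01).ravel()
print('line ang',np.degrees(np.arctan2(vy,vx)),x0,y0, len(pts))
for c in [(518.1,40.8)]:
    print('offset of c from line',(c[0]-x0)*(-vy)+(c[1]-y0)*vx)
# nut top centre
print('nut',ray(z,344,190,188))
# rim points: from picture top (348,8), left (179,175), right (496,170)
P=[ray(z,*p,172)[:2] for p in [(348,8),(179,175),(497,165),(460,270),(225,75),(460,60)]]
A=np.array([[2*p[0],2*p[1],1] for p in P]);b=np.array([p@p for p in P]);s=np.linalg.lstsq(A,b,rcond=None)[0];print('c',s[:2],'r',np.sqrt(s[2]+s[0]**2+s[1]**2))
s=ctrl.read_state();tip=np.append(s['eef_pos'][:2],231);print('tip px',proj(z,tip))
for u,v,h in [(215,186,172),(305,186,172)]: print(ray(z,u,v,h))
```

```text
line ang 57.579945 556.2183 98.07119 26
offset of c from line 1.4728775
nut [520.66760583  44.31643407 188.        ]
c [526.97619358  41.295913  ] r 112.21863179523581
tip px [[263.86839515 245.49775159]]
[476.11777779 -29.35530282 172.        ]
[509.5923365   24.16236868 172.        ]
```

Call:
step_arm(
  deltas=[
    [[0,3,-4.5,0,0,0,0],[0,0,0,-15,0,0,0],[0,0,0,-15,0,0,0],[0,0,0,-8,0,0,0],[0,0,0,-8,0,0,0],[0,0,0,0,0,0,0]],
  ],
)

```text
clock: 3.08
eef_pos: [511.7, -15.1, 192.1]
tool_rot: [-3.14, -0.002, 2.586]
force: [-0.3, -0.3, -0.3]
width: -0.0
```

Run:
```python
from h import *
s=ctrl.read_state();print(s['eef_pos'],s['tool_rot'],s['force'])
snap('wrist','w2')
```

```text
[511.7235633  -15.07047357 192.06272078] [-3.14032048e+00 -2.31626821e-03  2.58584974e+00] [-0.27337679 -0.26136274 -0.28711964]
```

View pics/w2.png

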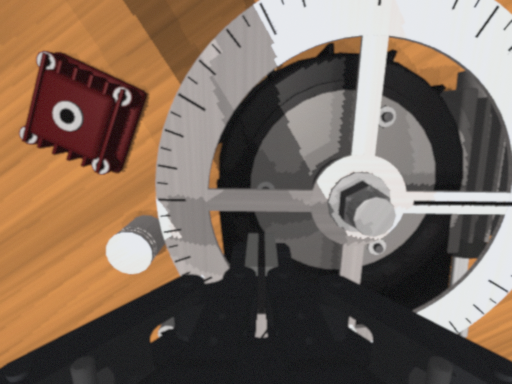

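The fingertips (x 240–285, y about 240) lie inside the window with room on both sides. Descending.

Call:
step_arm(
  deltas=[
    [[0,0,0,-8,0,0,0],[0,0,0,-8,0,0,0],[0,0,0,-8,0,0,0],[0,0,0,0,0,0,0],[0,0,0,0,0,0,0]],
  ],
)

```text
clock: 3.55
eef_pos: [512.2, -15.7, 168.7]
tool_rot: [-3.141, -0.001, 2.585]
force: [0.1, -0.7, 1.1]
width: 0.2
```

Run:
```python
from h import *
s=ctrl.read_state();p=s['eef_pos'];print(p,s['tool_rot'],s['force'])
c=np.array([519,41.]);d=p[:2]-c;a=np.arctan2(d[1],d[0]);r=np.hypot(*d);print(r,np.degrees(a))
# rotate about c: per-step deltas of 4deg cw
n=26;st=np.radians(-4)
for k in range(1,n+1):
    q0=c+r*np.array([np.cos(a+st*(k-1)),np.sin(a+st*(k-1))]);q=c+r*np.array([np.cos(a+st*k),np.sin(a+st*k)])
    print([0,*(q-q0).round(1),0,0,0,-.07],end=',')
```

```text
[512.22733354 -15.67112366 168.71333867] [-3.14084246e+00 -1.16627506e-03  2.58470104e+00] [ 0.06318472 -0.65950622  1.12102944]
57.074383640911435 -96.81499621022122
[0, np.float64(-3.9), np.float64(0.6), 0, 0, 0, -0.07],[0, np.float64(-3.9), np.float64(0.9), 0, 0, 0, -0.07],[0, np.float64(-3.8), np.float64(1.2), 0, 0, 0, -0.07],[0, np.float64(-3.7), np.float64(1.4), 0, 0, 0, -0.07],[0, np.float64(-3.6), np.float64(1.7), 0, 0, 0, -0.07],[0, np.float64(-3.5), np.float64(1.9), 0, 0, 0, -0.07],[0, np.float64(-3.3), np.float64(2.2), 0, 0, 0, -0.07],[0, np.float64(-3.2), np.float64(2.4), 0, 0, 0, -0.07],[0, np.float64(-3.0), np.float64(2.6), 0, 0, 0, -0.07],[0, np.float64(-2.8), np.float64(2.8), 0, 0, 0, -0.07],[0, np.float64(-2.6), np.float64(3.0), 0, 0, 0, -0.07],[0, np.float64(-2.4), np.float64(3.2), 0, 0, 0, -0.07],[0, np.float64(-2.2), np.float64(3.3), 0, 0, 0, -0.07],[0, np.float64(-1.9), np.float64(3.5), 0, 0, 0, -0.07],[0, np.float64(-1.7), np.float64(3.6), 0, 0, 0, -0.07],[0, np.float64(-1.4), np.float64(3.7), 0, 0, 0, -0.07],[0, np.float64(-1.2), np.float64(3.8), 0, 0, 0, -0.07],[0, np.float64(-0.9), np.float64(3.9), 0, 0, 0, -0.07],[0, np.float64(-0.6), np.float64(3.9), 0, 0, 0, -0.07],[0, np.float64(-0.4), np.float64(4.0), 0, 0, 0, -0.07],[0, np.float64(-0.1), np.float64(4.0), 0, 0, 0, -0.07],[0, np.float64(0.2), np.float64(4.0), 0, 0, 0, -0.07],[0, np.float64(0.5), np.float64(4.0), 0, 0, 0, -0.07],[0, np.float64(0.7), np.float64(3.9), 0, 0, 0, -0.07],[0, np.float64(1.0), np.float64(3.9), 0, 0, 0, -0.07],[0, np.float64(1.3), np.float64(3.8), 0, 0, 0, -0.07],
```

Call:
step_arm(
  deltas=[
    [[0,-2.5,1.6,0,0,0,0],[0,-2.5,1.6,0,0,0,0],[0,-1.5,1,0,0,0,0],[0,0,0,0,0,0,0]],
  ],
)

```text
clock: 3.88
eef_pos: [506.2, -11.4, 169.7]
tool_rot: [3.141, 0.001, 2.585]
force: [0.6, -0.8, -0.3]
width: -0.3
```

Run:
```python
from h import *
s=ctrl.read_state();p=s['eef_pos'];print(p,s['tool_rot'],s['force'])
c=np.array([519,41.]);d=p[:2]-c;a=np.arctan2(d[1],d[0]);r=np.hypot(*d);print(r,np.degrees(a))
n=21;st=np.radians(-4)
for k in range(1,n+1):
    q0=c+r*np.array([np.cos(a+st*(k-1)),np.sin(a+st*(k-1))]);q=c+r*np.array([np.cos(a+st*k),np.sin(a+st*k)])
    print('[0, %.1f, %.1f, 0, 0, 0, -0.07]'%tuple(q-q0),end=', ')
```

```text
[506.15358865 -11.39230303 169.65001789] [3.14125495e+00 7.49877139e-04 2.58500637e+00] [ 0.55969998 -0.76036313 -0.31367469]
53.94426476861653 -103.7769233712451
[0, -3.6, 1.0, 0, 0, 0, -0.07], [0, -3.5, 1.3, 0, 0, 0, -0.07], [0, -3.4, 1.5, 0, 0, 0, -0.07], [0, -3.3, 1.8, 0, 0, 0, -0.07], [0, -3.2, 2.0, 0, 0, 0, -0.07], [0, -3.1, 2.2, 0, 0, 0, -0.07], [0, -2.9, 2.4, 0, 0, 0, -0.07], [0, -2.7, 2.6, 0, 0, 0, -0.07], [0, -2.5, 2.8, 0, 0, 0, -0.07], [0, -2.3, 3.0, 0, 0, 0, -0.07], [0, -2.1, 3.1, 0, 0, 0, -0.07], [0, -1.9, 3.3, 0, 0, 0, -0.07], [0, -1.7, 3.4, 0, 0, 0, -0.07], [0, -1.4, 3.5, 0, 0, 0, -0.07], [0, -1.2, 3.6, 0, 0, 0, -0.07], [0, -0.9, 3.6, 0, 0, 0, -0.07], [0, -0.7, 3.7, 0, 0, 0, -0.07], [0, -0.4, 3.7, 0, 0, 0, -0.07], [0, -0.1, 3.8, 0, 0, 0, -0.07], [0, 0.1, 3.8, 0, 0, 0, -0.07], [0, 0.4, 3.7, 0, 0, 0, -0.07],
```

Call:
step_arm(
  deltas=[
    [[0,-1.8,0.5,0,0,0,-0.035],[0,-1.8,0.5,0,0,0,-0.035],[0,-3.5,1.3,0,0,0,-0.07],[0,-3.4,1.5,0,0,0,-0.07],[0,-3.3,1.8,0,0,0,-0.07],[0,-3.2,2.0,0,0,0,-0.07],[0,-3.1,2.2,0,0,0,-0.07],[0,-2.9,2.4,0,0,0,-0.07],[0,-2.7,2.6,0,0,0,-0.07],[0,0,0,0,0,0,0]],
  ],
)

```text
clock: 4.72
eef_pos: [480.5, 3.5, 169.6]
tool_rot: [3.141, 0.001, 2.023]
force: [0.6, -0.2, 0.1]
width: -0.1
```

Run:
```python
from h import *
s=ctrl.read_state();p=s['eef_pos'];print(p,s['tool_rot'],s['force'])
c=np.array([519,41.]);d=p[:2]-c;a=np.arctan2(d[1],d[0]);r=np.hypot(*d);print(r,np.degrees(a))
snap('wrist','w3')
```

```text
[480.50235657   3.54318327 169.59626589] [3.14103537e+00 5.09639672e-04 2.02336939e+00] [ 0.63395996 -0.17271225  0.14712656]
53.712956251114875 -135.78509207970814
```

View pics/w3.png

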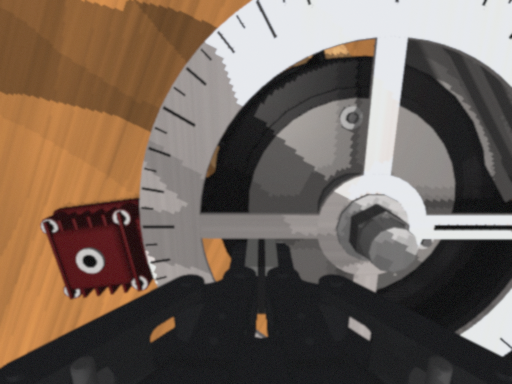

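The wheel is turning with the finger: the spoke lies against it at (262, 240). Continuing.

Call:
step_arm(
  deltas=[
    [[0,-2.5,2.8,0,0,0,-0.07],[0,-2.3,3.0,0,0,0,-0.07],[0,-2.1,3.1,0,0,0,-0.07],[0,-1.9,3.3,0,0,0,-0.07],[0,-1.7,3.4,0,0,0,-0.07],[0,-1.4,3.5,0,0,0,-0.07],[0,-1.2,3.6,0,0,0,-0.07],[0,-0.9,3.6,0,0,0,-0.07],[0,-0.6,3.7,0,0,0,-0.07],[0,0,0,0,0,0,0]],
  ],
)

```text
clock: 5.6
eef_pos: [465.7, 33.7, 169.3]
tool_rot: [-3.141, 0.0, 1.396]
force: [-0.7, -0.9, 0.7]
width: 0.2
```

Run:
```python
from h import *
s=ctrl.read_state();p=s['eef_pos'];print(p,s['tool_rot'],s['force'])
c=np.array([519,41.]);d=p[:2]-c;a=np.arctan2(d[1],d[0]);r=np.hypot(*d);print(r,np.degrees(a))
snap('wrist','w4');snap('top','t4')
z=load('t4');im=z['im'][:,:,::-1]
cv2.imwrite('pics/t4z.png',cv2.resize(im[160:285,170:320],None,fx=4.8,fy=4.8,interpolation=cv2.INTER_CUBIC))
```

```text
[465.70853204  33.69692773 169.32139195] [-3.14118608e+00  3.99060681e-05  1.39556296e+00] [-0.6580102  -0.88857122  0.67270496]
53.78954751819084 -172.19678207497972
```

View pics/w4.png

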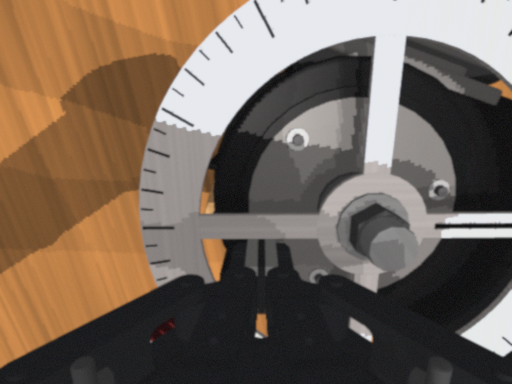

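View pics/t4z.png

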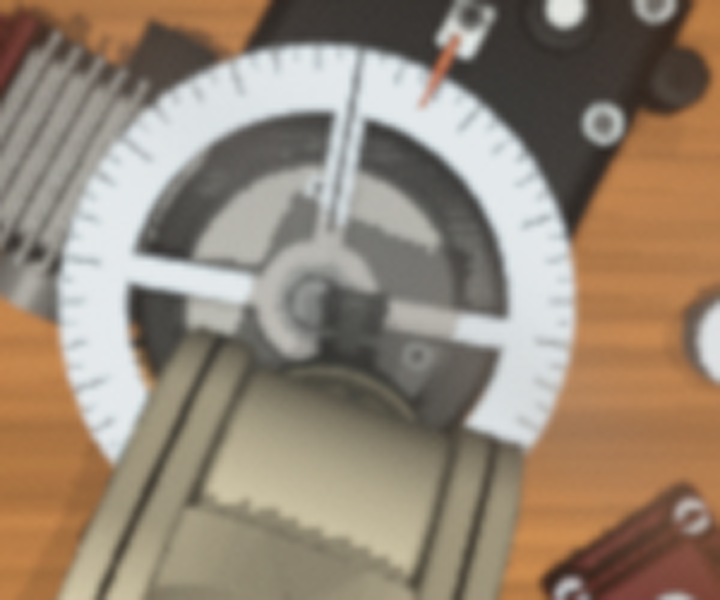

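```bash
cat >> h.py <<'E'
C0=np.array([518.4,40.8])
def zline(z,guess,c=C0,rs=np.arange(40,106,2),hw=6,thr=0):
    g=cv2.cvtColor(z['im'],cv2.COLOR_RGB2GRAY).astype(np.float32)
    th=np.radians(np.arange(guess-hw,guess+hw,.1)); P=[]
    for r in rs:
        w=3.5/r  # stay inside spoke width
        X=np.stack([c[0]+r*np.cos(th),c[1]+r*np.sin(th),np.full_like(th,172)],1)
        q=proj(z,X).astype(np.float32)
        v=cv2.remap(g,q[None,:,0].copy(),q[None,:,1].copy(),cv2.INTER_LINEAR).ravel()
        m=np.abs(th-np.radians(guess))<4.5/r
        vv=np.where(m,v,255); i=np.argmin(vv)
        k=m&(np.abs(th-th[i])<2.5/r); wt=np.clip(np.percentile(v[m],85)-v[k],0,None)**1
        if wt.sum()<5: continue
        t=(wt*th[k]).sum()/wt.sum(); P.append([c[0]+r*np.cos(t),c[1]+r*np.sin(t)])
    P=np.array(P);vx,vy,x,y=cv2.fitLine(P.astype(np.float32),cv2.DIST_HUBER,0,.01,.01).ravel()
    if vx*np.cos(np.radians(guess))+vy*np.sin(np.radians(guess))<0: vx,vy=-vx,-vy
    return np.degrees(np.arctan2(vy,vx)),(c[0]-x)*-vy+(c[1]-y)*vx,len(P),P
def ang(p,c=C0): d=np.asarray(p)[:2]-c; return np.degrees(np.arctan2(d[1],d[0]))
E
python3 - <<'E'
from h import *
for f,g in [('top0',57.4),('t4',-10)]:
    z=load(f)
    for it in range(3):
        a,o,n,P=zline(z,g); g=ang(P.mean(0))
    print(f,'fit',a,'offset',o,n,'mean pt ang',g,'outer ang',ang(P[-8:].mean(0)))
z=load('top0');hsv=cv2.cvtColor(z['im'],cv2.COLOR_RGB2HSV);x=z['im'].astype(int)
m=(x[:,:,0]-x[:,:,2]>35);m[:165]=0;m[185:]=0;m[:,:250]=0;m[:,272:]=0
v,u=np.where(m)
for a,b in zip(u,v): print(a,b,x[b,a],ray(z,a,b,175)[:2].round(1),round(ang(ray(z,a,b,175)),1))
E
```

```text
top0 fit 57.521603 offset 0.3533247173540275 33 mean pt ang 57.235982075937564 outer ang 57.27964389263174
t4 fit -9.78279 offset 0.01122349415672197 33 mean pt ang -9.844212984558922 outer ang -9.782888089566192
265 167 [192 168 155] [632.6 -19.4] -27.8
264 168 [178 131 113] [630.5 -17.3] -27.4
265 168 [186 150 134] [630.5 -19.4] -28.2
263 169 [176 132 113] [628.4 -15.3] -27.0
264 169 [183 128 105] [628.4 -17.3] -27.8
265 169 [186 159 147] [628.5 -19.4] -28.7
262 170 [141 100  82] [626.3 -13.2] -26.6
263 170 [180 119  90] [626.4 -15.3] -27.4
264 170 [181 132 110] [626.4 -17.3] -28.3
261 171 [98 68 54] [624.3 -11.1] -26.1
262 171 [160 100  73] [624.3 -13.2] -27.0
263 171 [177 111  81] [624.3 -15.3] -27.9
264 171 [152 109  92] [624.3 -17.3] -28.8
261 172 [130  82  62] [622.2 -11.2] -26.6
262 172 [172 107  76] [622.2 -13.2] -27.5
263 172 [158  99  72] [622.2 -15.3] -28.4
264 172 [110  78  66] [622.2 -17.4] -29.3
260 173 [102  71  60] [620.1  -9.1] -26.1
261 173 [157  95  70] [620.1 -11.2] -27.1
262 173 [173 106  77] [620.1 -13.2] -28.0
263 173 [133  85  66] [620.1 -15.3] -28.9
260 174 [140  99  85] [618.   -9.1] -26.6
261 174 [169 102  76] [618.  -11.2] -27.5
262 174 [152  93  71] [618.  -13.2] -28.5
263 174 [102  72  60] [618.  -15.3] -29.4
260 175 [175 126 110] [615.9  -9.1] -27.1
261 175 [174 112  90] [615.9 -11.2] -28.0
262 175 [141 100  87] [616.  -13.2] -29.0
260 176 [187 134 116] [613.9  -9.1] -27.6
261 176 [179 137 125] [613.9 -11.2] -28.6
259 177 [194 160 151] [611.8  -7. ] -27.1
260 177 [191 144 129] [611.8  -9.1] -28.1
259 178 [196 161 150] [609.7  -7.1] -27.7
259 179 [196 167 158] [607.6  -7.1] -28.2
258 180 [202 171 161] [605.6  -5. ] -27.7
```

Call:
step_arm(
  deltas=[
    [[0,-0.4,3.3,0,0,0,-0.061],[0,-0.2,3.3,0,0,0,-0.061],[0,0.1,3.3,0,0,0,-0.061],[0,0.3,3.3,0,0,0,-0.061],[0,0.2,1.0,0,0,0,-0.018],[0,0,0,0,0,0,0],[0,0,0,0,0,0,0]],
  ],
)

```text
clock: 6.28
eef_pos: [465.6, 47.5, 169.2]
tool_rot: [-3.141, 0.0, 1.135]
force: [-1.0, -0.2, 0.2]
width: 0.0
```

```bash
cat > m.py <<'E'
from h import *
import sys
f,g=sys.argv[1],float(sys.argv[2])
s=ctrl.read_state();p=s['eef_pos'];print(p,s['tool_rot'],s['force'])
print('finger ang',ang(p))
im,d=snap('top',f);z=load(f)
cv2.imwrite(f'pics/{f}z.png',cv2.resize(im[155:235,205:305,::-1],None,fx=7,fy=7,interpolation=cv2.INTER_CUBIC))
for it in range(3):
    a,o,n,P=zline(z,g,rs=np.arange(36,88,2)); g=ang(P.mean(0))
print('fit',a,'offset',o,n,'mean pt ang',g,'outer ang',ang(P[-8:].mean(0)))
E
python3 m.py t5 -25
```

```text
[465.57452032  47.52902643 169.22823885] [-3.14085310e+00  8.57440736e-06  1.13515547e+00] [-0.99821152 -0.23244833  0.22619555]
finger ang 172.74063247422728
fit -24.32635 offset -0.16448626405310662 26 mean pt ang -24.190739094722304 outer ang -24.229109272184502
```

View pics/t5z.png

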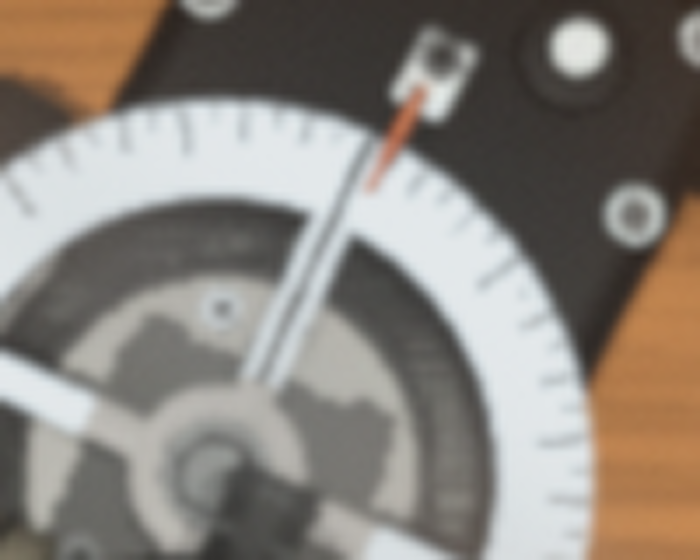

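The zero line sits just left of the pointer tip (zoomed tip at about (370,190)), with about 3.7° to go. Creeping in.

Call:
step_arm(
  deltas=[
    [[0,0.1,0.6,0,0,0,-0.011],[0,0.1,0.6,0,0,0,-0.011],[0,0.1,0.6,0,0,0,-0.011],[0,0.1,0.6,0,0,0,-0.011],[0,0,0,0,0,0,0],[0,0,0,0,0,0,0],[0,0,0,0,0,0,0]],
  ],
)

```text
clock: 6.92
eef_pos: [466.0, 50.1, 169.2]
tool_rot: [-3.141, 0.0, 1.089]
force: [-3.0, -1.4, 0.9]
width: -0.1
```

```bash
python3 m.py t6 -27
python3 - <<'E'
from h import *
im,d=snap('scene','s6')
z=load('s6');print(proj(z,[[602,-3,175],[518,41,172]]))
E
```

```text
[466.01057795  50.06323817 169.222051  ] [-3.14108736e+00  1.39695084e-04  1.08908155e+00] [-2.98202752 -1.37744964  0.93699398]
finger ang 169.97288129393561
fit -27.113552 offset -0.20482809463398155 26 mean pt ang -26.895974159897573 outer ang -26.9341798771416
[[245.30429126 182.61405743]
 [267.93471911 163.45215066]]
```

View pics/t6z.png

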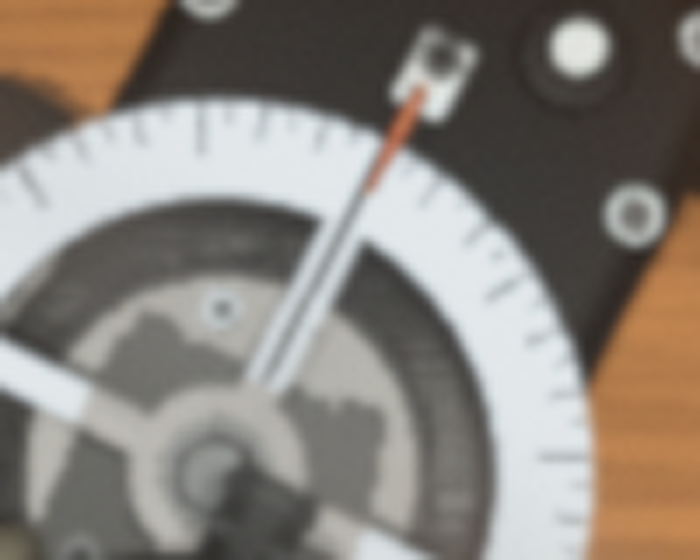

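Run:
```python
from h import *
for f in ['top0','t4','t5','t6']:
    z=load(f);x=z['im'].astype(float);out=[]
    red=x[:,:,0]-x[:,:,2]
    for v in range(173,183):
        u=np.arange(252,270);w=np.clip(red[v,252:270]-8,0,None)
        if w.max()<12: continue
        w=np.where(abs(u-u[w.argmax()])<3,w,0);uc=(w*u).sum()/w.sum();p=ray(z,uc,v,175.5)
        out.append((v,round(uc,2),round(np.hypot(*(p[:2]-C0)),1),round(ang(p),2),round(w.max())))
    print(f,out)
```

```text
top0 [(173, np.float64(261.81), np.float64(114.9), np.float64(-27.8), 88), (174, np.float64(261.39), np.float64(112.7), np.float64(-27.92), 85), (175, np.float64(261.01), np.float64(110.5), np.float64(-28.06), 76), (176, np.float64(260.3), np.float64(108.0), np.float64(-27.9), 63), (177, np.float64(259.78), np.float64(105.6), np.float64(-27.92), 54), (178, np.float64(259.31), np.float64(103.3), np.float64(-27.98), 38), (179, np.float64(258.59), np.float64(100.8), np.float64(-27.79), 30), (180, np.float64(258.2), np.float64(98.6), np.float64(-27.95), 33), (181, np.float64(257.62), np.float64(96.2), np.float64(-27.9), 25)]
t4 [(173, np.float64(261.81), np.float64(114.9), np.float64(-27.81), 91), (174, np.float64(261.35), np.float64(112.6), np.float64(-27.87), 86), (175, np.float64(260.96), np.float64(110.4), np.float64(-28.01), 81), (176, np.float64(260.39), np.float64(108.1), np.float64(-27.98), 68), (177, np.float64(259.89), np.float64(105.7), np.float64(-28.02), 65), (178, np.float64(259.41), np.float64(103.4), np.float64(-28.08), 42), (179, np.float64(258.83), np.float64(101.0), np
[... 783 characters left out ...]
 26)]
t6 [(173, np.float64(261.8), np.float64(114.9), np.float64(-27.8), 90), (174, np.float64(261.38), np.float64(112.7), np.float64(-27.9), 87), (175, np.float64(260.95), np.float64(110.4), np.float64(-28.0), 80), (176, np.float64(260.26), np.float64(107.9), np.float64(-27.85), 71), (177, np.float64(259.69), np.float64(105.5), np.float64(-27.82), 60), (178, np.float64(259.13), np.float64(103.2), np.float64(-27.8), 54), (179, np.float64(258.49), np.float64(100.7), np.float64(-27.68), 38), (180, np.float64(258.01), np.float64(98.4), np.float64(-27.75), 45), (181, np.float64(257.49), np.float64(96.1), np.float64(-27.76), 30), (182, np.float64(257.2), np.float64(94.0), np.float64(-28.02), 16)]
```

Call:
step_arm(
  deltas=[
    [[0,0.1,0.4,0,0,0,-0.008],[0,0.1,0.4,0,0,0,-0.008],[0,0,0,0,0,0,0],[0,0,0,0,0,0,0],[0,0,0,0,0,0,0]],
  ],
)

```text
clock: 7.43
eef_pos: [466.4, 50.8, 169.3]
tool_rot: [-3.141, -0.0, 1.073]
force: [-3.1, -0.9, 0.8]
width: -0.4
```

```bash
python3 m.py t7 -28
```

```text
[466.39005593  50.83010362 169.28663874] [-3.14147460e+00 -1.70618128e-05  1.07292215e+00] [-3.09531878 -0.87800865  0.81914511]
finger ang 169.08452711333794
fit -28.044704 offset -0.3884726545673516 26 mean pt ang -27.697096511931214 outer ang -27.70782647837368
```

View pics/t7z.png

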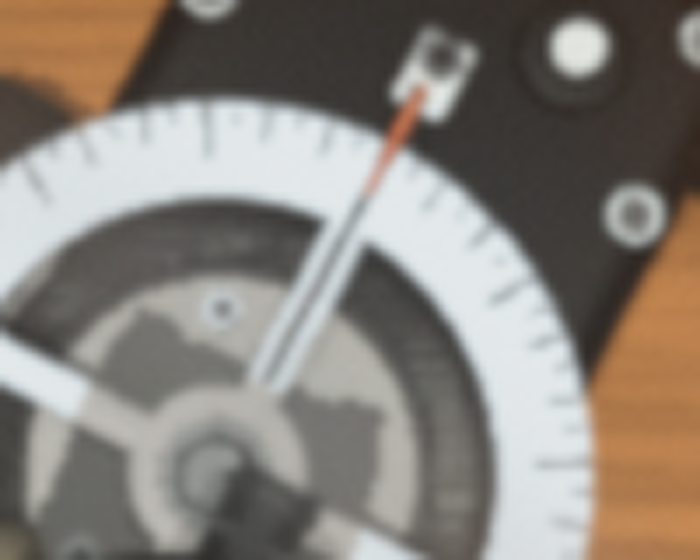

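The line now runs straight into the tip; my estimates agree within about 0.1–0.2°. I'll back the finger off the spoke, lift out, and check from a closer wrist view.

Call:
step_arm(
  deltas=[
    [[0,-0.4,-2,0,0,0,0],[0,-0.4,-2,0,0,0,0],[0,-0.4,-2,0,0,0,0],[0,0,-1,0,0,0,0],[0,0,0,10,0,0,0],[0,0,0,15,0,0,0],[0,0,0,25,0,0,0],[0,0,0,30,0,0,0],[0,0,0,20,0,0,0],[0,0,0,0,0,0,0]],
  ],
)

```text
clock: 8.32
eef_pos: [468.0, 43.3, 273.6]
tool_rot: [3.135, -0.005, 1.072]
force: [0.9, -0.1, -0.0]
width: 0.2
```

```bash
python3 m.py t8 -28
python3 - <<'E'
from h import *
snap('wrist','w8')
E
```

```text
[468.02312928  43.34000096 273.58998377] [ 3.13514217 -0.0052436   1.07247141] [ 0.89556712 -0.0607937  -0.00854324]
finger ang 177.11359203522164
fit -27.80013 offset -0.07666302866183727 26 mean pt ang -27.72964563221153 outer ang -27.708268776893636
```

View pics/w8.png

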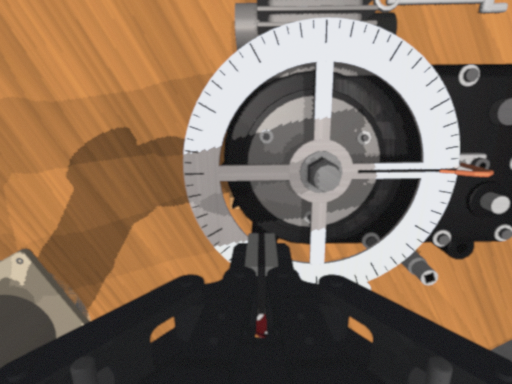

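The fingers are clear and the wheel hasn't moved. The zero line (340–440, 171) runs into the copper pointer (440–490, 172). I'll move the wrist camera nearer the tip.

Call:
step_arm(
  deltas=[
    [[0,23,-12,0,0,0,0],[0,23,-12,0,0,0,0],[0,23,-12,0,0,0,0],[0,23,-12,0,0,0,0],[0,20,-11,-20,0,0,0],[0,0,0,-20,0,0,0],[0,0,0,0,0,0,0],[0,0,0,0,0,0,0],[0,0,0,0,0,0,0]],
  ],
)

```text
clock: 9.17
eef_pos: [576.8, -15.0, 229.5]
tool_rot: [-3.141, 0.0, 1.073]
force: [-0.6, -0.2, 0.5]
width: 0.0
```

```bash
python3 m.py t9 -28
python3 - <<'E'
from h import *
im,d=snap('wrist','w9')
z=load('w9');p=proj(z,[[601,-3.5,175]])[0].round().astype(int);print(p)
x,y=max(p[0]-100,0),max(p[1]-60,0);print(x,y)
cv2.imwrite('pics/w9z.png',cv2.resize(im[y:y+120,x:x+160,::-1],None,fx=5,fy=5,interpolation=cv2.INTER_CUBIC))
E
```

```text
[576.77253192 -15.02479728 229.46686014] [-3.14075984e+00  2.20387961e-04  1.07277561e+00] [-0.55243219 -0.20954003  0.46501636]
finger ang -43.721947072595476
fit -21.579863 offset -2.665219046416915 26 mean pt ang -19.138956512638458 outer ang -19.804560904705554
[285 188]
185 128
```

View pics/w9.png

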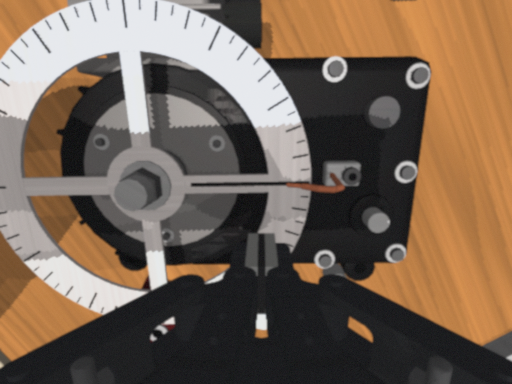

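View pics/w9z.png

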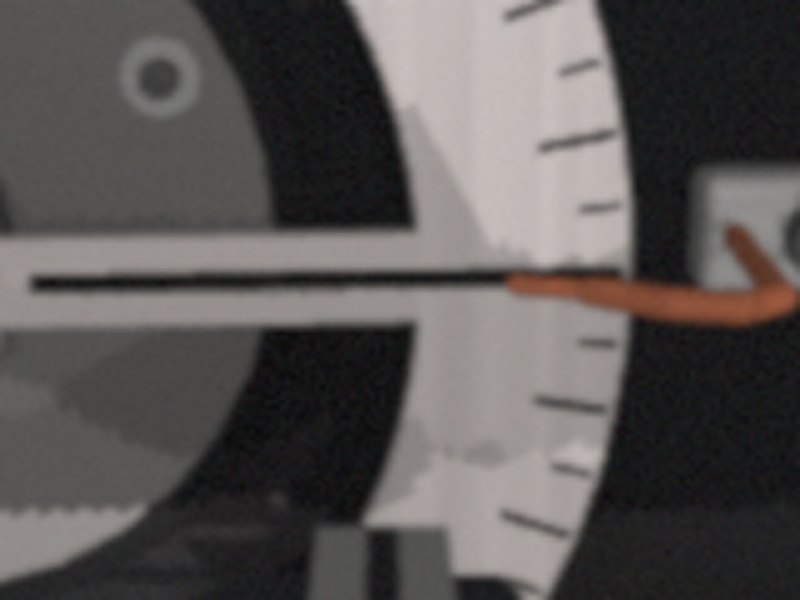

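In the close view the zero line ends beside the tip (zoomed: line at y about 278, tip at about (512,285)). The tip is 3 mm higher and seen at an angle, so I'll correct for that parallax.

Run:
```python
from h import *
z=load('w9');im=z['im'].astype(float);g=cv2.cvtColor(z['im'],cv2.COLOR_RGB2GRAY).astype(float)
R=cv2.Rodrigues(z['r'])[0];print('cam',-R.T@z['t'].ravel())
P=[]
for u in range(195,284,3):
    v=np.arange(180,190);col=g[180:190,u];w=np.clip(np.percentile(col,80)-15-col,0,None)
    P.append(ray(z,u,(w*v).sum()/w.sum(),172)[:2])
P=np.array(P);vx,vy,x,y=cv2.fitLine(P.astype(np.float32),cv2.DIST_HUBER,0,.01,.01).ravel()
if vx<0:vx,vy=-vx,-vy
n=np.array([-vy,vx]);print('line',np.degrees(np.arctan2(vy,vx)),'pt',x,y,'resid',np.std((P-[x,y])@n))
# each copper column: centre
red=im[:,:,0]-im[:,:,2]
for u in range(285,312,2):
    v=np.arange(178,196);w=np.clip(red[178:196,u]-20,0,None)
    if w.sum()<10: continue
    vc=(w*v).sum()/w.sum()
    for h in (174,175,176): 
        p=ray(z,u,vc,h)[:2]; print(u,round(vc,2),h,'lat mm',round((p-[x,y])@n,2),end=' | ')
    print()
# centre: spokes (plain) lateral: midline of spoke edges
print('C0 lat',(C0-[x,y])@n)
```

```text
cam [610.64087043  46.4688654  365.27320975]
line -27.5959 pt 579.7524 10.256909 resid 0.03665556560240773
287 184.14 174 lat mm -0.28 | 287 184.14 175 lat mm -0.04 | 287 184.14 176 lat mm 0.21 | 
289 184.3 174 lat mm -0.41 | 289 184.3 175 lat mm -0.16 | 289 184.3 176 lat mm 0.08 | 
291 184.55 174 lat mm -0.6 | 291 184.55 175 lat mm -0.36 | 291 184.55 176 lat mm -0.11 | 
293 184.7 174 lat mm -0.72 | 293 184.7 175 lat mm -0.47 | 293 184.7 176 lat mm -0.23 | 
295 184.79 174 lat mm -0.8 | 295 184.79 175 lat mm -0.55 | 295 184.79 176 lat mm -0.31 | 
297 184.88 174 lat mm -0.88 | 297 184.88 175 lat mm -0.64 | 297 184.88 176 lat mm -0.39 | 
299 185.03 174 lat mm -1.01 | 299 185.03 175 lat mm -0.76 | 299 185.03 176 lat mm -0.51 | 
301 185.38 174 lat mm -1.26 | 301 185.38 175 lat mm -1.01 | 301 185.38 176 lat mm -0.76 | 
303 185.64 174 lat mm -1.46 | 303 185.64 175 lat mm -1.21 | 303 185.64 176 lat mm -0.96 | 
305 185.82 174 lat mm -1.6 | 305 185.82 175 lat mm -1.35 | 305 185.82 176 lat mm -1.1 | 
307 186.0 174 lat mm -1.75 | 307 186.0 175 lat mm -1.5 | 307 186.0 176 lat mm -1.25 | 
309 186.58 174 lat mm -2.16 | 309 186.58 175 lat mm -1.91 | 309 186.58 176 lat mm -1.66 | 
311 187.06 174 lat mm -2.51 | 311 187.06 175 lat mm -2.26 | 311 187.06 176 lat mm -2.0 | 
C0 lat -1.3520144041657918
```

The tip lies within about 0.1 mm (0.1°) of the line, which agrees with the top view. I'll lift clear and take a last look.

Call:
step_arm(
  deltas=[
    [[0,0,0,30,0,0,0],[0,0,0,30,0,0,0],[0,-25,25,20,0,0,0],[0,-25,25,0,0,0,0],[0,-25,25,0,0,0,0],[0,-25,25,0,0,0,0],[0,-25,25,0,0,0,0],[0,0,0,0,0,0,0],[0,0,0,0,0,0,0]],
  ],
)

```text
clock: 10.02
eef_pos: [451.1, 112.1, 310.2]
tool_rot: [-3.141, -0.003, 1.078]
force: [0.7, 0.4, 0.6]
width: 0.1
```

```bash
python3 m.py t10 -28
python3 - <<'E'
from h import *
cv2.imwrite('pics/t10f.png',load('t10')['im'][:,:,::-1])
E
```

```text
[451.05749732 112.13783346 310.20339379] [-3.14104522e+00 -2.55070846e-03  1.07834936e+00] [0.70323795 0.38006317 0.64823185]
finger ang 133.3497855869663
fit -28.025087 offset -0.35698168121563256 26 mean pt ang -27.692528601805794 outer ang -27.712356053426053
```

View pics/t10f.png

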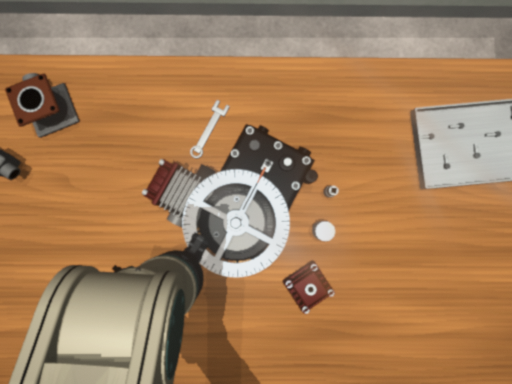

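View pics/t10z.png

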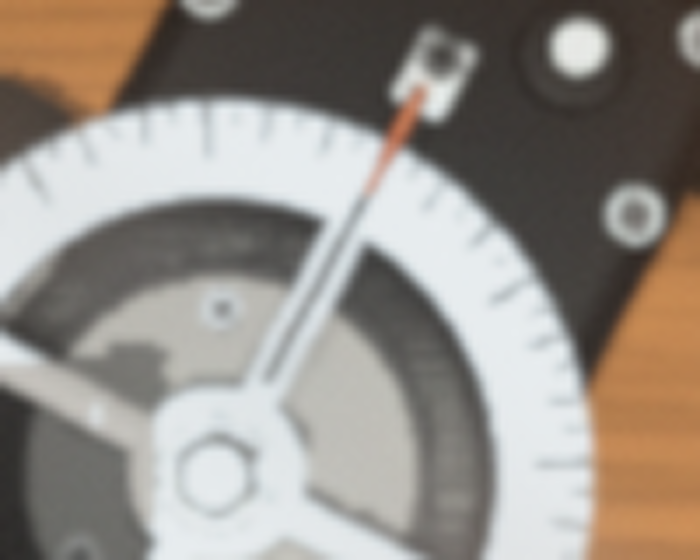

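The line runs into the pointer tip, the loose parts are where they were, and the arm is clear. Handing in.

```bash
python3 -c "
from cell import ctrl
print(ctrl.finish_job())"
```

```text
the job is handed in; nothing more can be done
None
```

The crank is set to top dead centre: the zero line points at the wire pointer's tip, and I've handed the job in. I turned the wheel about 85° clockwise, pushing the spoke opposite the zero line with the shut fingertips, then backed off, lifted out and moved clear.

- **Alignment:** The last top view puts the line at about −27.7° to −28.0°, depending on how it is read, and the pointer at about −27.9°. The close wrist view put the tip about 0.05 to 0.15 mm from the line, roughly 0.1°. The wrist camera placed the wheel centre 1 to 1.5 mm away from where the top camera did. That is within calibration, and each comparison of line and tip used a single camera.
- **At rest:** The line's angle did not change when I withdrew the finger.
- **Forces and time:** The highest force I saw at the end of any move was about 3 N. The clock read about 10 s at the last move, well inside the 54 s limit.
- **Everything else:** The pointer was not touched, and the last picture shows the loose parts and tools where they were.

One measurement failed: in one top view the arm hid the line, so I ignored that reading.

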